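Load the quartz control standard into the polarimeter

ROBOT

A 7-joint arm with a two-finger parallel gripper is mounted at the origin on the work surface. World frame = base frame: x ahead of the robot, y to its left, z up, the work surface at z = 0. Lengths are in m, angles in degrees, forces in N, time in s.
With the tool pointing down it reaches from about 0.4 to 0.9 m from the base axis. Payload 5.5 kg.
Tool frame: the origin (TCP) lies at the very end of the fingers, on their centre line; the grasp point (between the pads) lies 19 mm behind it (tcp_to_grasp is the distance from the TCP to the grasp point, in m); y points along the fingers, z is the direction in which the jaws open and shut, and the axes are right-handed (so a half turn about y gives the same grasp; the last joint's range is limited). The gripper opens to 92 mm and grips with 3 to 60 N. Pads are 19 mm wide; open, the fingers measure 130 mm over their backs; the gripper's body (75 mm by 190 mm) begins 47 mm behind the grasp point.
Start: joints at [88.018, 28.699, -24.465, 88.831, 12.651, 65.22, -12.049], TCP at [0.191, -0.621, 0.188] pointing down, gripper open.
Joint ranges: [-164.97, 164.97], [-17.58, 116.51], [-87.97, 89.64], [11.32, 138.91], [-80.73, 260.73], [10.89, 115.49], [-147.41, 147.41]. Speed limits (degrees/s): [147.25, 147.25, 180, 180, 180, 180, 180].

INTERFACE

Orientations are given as a 3x3 rotation matrix whose columns are the frame's x, y, z axes.
In Python, from cell import read_state, camera, finish_job, tcp_to_grasp gives the robot as it stands. The module is installed in compiled form; this text tells all that it offers.
- The arm moves only by the tool arm_command, never from a script. Its argument "commands" is a list of rows, each a list of 5 numbers: the finger opening in cm, from 0 to 9.18, then the shift along the tool's x, y, z in cm, then the turn about the tool's y in rad. A call has 1 to 10 rows; each row is the pose to reach, as a shift and turn from the pose commanded when the call began, along the tool's axes at that moment; what a row does not reach only later rows make up. A row lasts 1/12 s, in which the tool goes at most 41.7 mm and 7.16 degrees, less where a joint would pass 70% of its speed; a pose out of reach is approached as far as the arm can. A call with a gripper value outside its range is refused whole. The fingers move at their own pace and stop on an object; the grip force is fixed at half the most. Time passes only in rows, so rows that repeat a pose let the fingers close. It gives the time, the measured TCP pose, the force and the opening at its end, in the units of the state.
- read_state(): the state, without advancing time (a new reading comes with each control period).
- camera(name): name is "scene" or "top" or "wrist"; returns a dict with "img" (400x640x3 uint8, red, green, blue), "range_z" (400x640 float32, m along the optical axis (not along the pixel's ray), 0 where there is no reading), "fovy" (degrees; the focal length in pixels is half the picture's height over the tangent of half this angle, whatever the lens; pixels are square), "cx", "cy" (the principal point, pixels), "world_from_camera" (4x4, takes a point from camera to world coordinates). Camera axes: x right, y down, z forward; pixel columns grow to the right and rows downward; lengths in m; the calibration is good to about 2 mm. A picture is of the moment at which its call begins.
- finish_job(): hands the job in, once; it reports no verdict.
The state is a dict: "time_s": time; "joints": joint angles; "joint_velocities": joint speeds; "joint_efforts": joint torques, N m; "tool_pos": TCP position; "orientation": TCP orientation; "force": force on the tool from outside, world axes, zero at the start; "wrist_torque": the same for the moment, N m; "opening": finger opening in m.
Only numpy, scipy, OpenCV 4.12 (cv2) and the standard library are available. Lean on these libraries where they do the work, as an engineer would, in place of code of your own. Each camera call takes 0.05 s, during which the arm holds its last target. There are 200 camera calls.

TASK

Load the blue-banded control standard into the polarimeter for its daily check: lay it in the V-groove and push it along the groove, under the hood, until its end sits on the end stop. Press it against the stop lightly but surely for about a second (a few newtons; the stop holds a glass window, so never more than 15 N), then shut the lid. Leave the orange-banded standard and the other things on the bench where they are.

Things in the scene. Friction and masses are not known exactly. Their poses are not given: they have to be found in the camera images.
- blue_centre (a point): Centre of the blue-banded control standard, the one to load: plain aluminium cylinder, diameter 28 mm, length 110 mm, 0.16 to 0.25 kg, a blue band 26 mm wide round its middle, windows in the flat ends. Its y axis runs along the cylinder; both ends are alike, either may go first. It starts lying level on its white stand, axis 38 mm above the bench.
- orange_centre (a point): Centre of the orange-banded standard, the same otherwise, on a like stand 100 to 225 mm away; leave it alone. Which standard is nearer to the robot varies.
- stand_blue: White stand of the blue standard, fixed: base 52 (x) by 92 (y) by 8 mm, origin under its centre; two V supports, each 8 mm thick, 36 mm either side of the centre along y and 31 mm high, so that the middle 64 mm of the standard is free to grasp.
- stand_orange: The same stand under the orange standard.
- polarimeter: White bench polarimeter, fixed, 200 (x) by 460 (y) by 135 mm; origin on the bench. In its frame, mm: open bay from y -120 to 100, black deck 85 high; in it a 90 degree aluminium V-groove along y at x -20, 26 wide at the deck. A standard lying in it has its axis 7 above the deck. Lamp housing below y -120 and hood above y 100 are 135 high. The groove runs on into the hood to the end stop.
- groove_mid (a point): Point on the axis that a standard lying in the groove has, half-way along the open bay (110 mm from either housing), 92 mm above the bench. Its y axis points along the groove towards the hood, z up; axes as the polarimeter's.
- stop: End stop unit in the hood; origin on the groove axis in the plane of the hood's face, where the tunnel (36 mm wide, roof 22 mm above the axis) begins; axes as groove_mid. Its rigid steel block stands across the groove deep in the tunnel, out of sight, clamped anywhere from 20 to 62 mm inside the hood's face: that depth differs each time and is not measured, it must be felt.
- standard_blue: The same blue-banded standard and point as blue_centre. Once home, 48 to 90 mm of it still shows in the bay. Sliding it along the groove meets 0.5 to 3 N of friction; at the stop the force rises steeply, by 2 N (soft arm) to 20 N (stiff arm) per mm of push
- lid (a joint): Lid over the bay, rad: 0 shut, 1.85 to 1.95 at the start (open, leaning back to +x of the polarimeter). Grey panel, 120 mm from hinge to free edge, 212 mm along y, 32 mm high shut, 28 mm skirt and small black tab at the free edge. Hinge line along the polarimeter's y at x 57, z 85 mm. Tips back open above 1.4 rad, stays between, sinks shut by itself, damped, in 2 s below 1.0 rad; 1 to 3 N at the edge move it.
- lid_edge (a point): Middle of the lid's free edge, on its outer face, 120 mm from the hinge; about 185 to 192 mm above the bench while the lid is open.
- amber_bottle: Amber bottle with white cap, 52 mm wide, 115 mm high, origin under its centre; leave it alone.
- dish: Glass dish 90 mm wide, 35 mm high, origin under its centre; leave it alone.
- slide_box: Blue slide box 85 by 60 by 35 mm, origin under its centre; leave it alone.
Mind the look-alikes: they are no part of the job. What is shaped like the standard_blue but pink is not meant.

How it is judged (in metres and radians):
On the way, in this order (a step that is already met when the one before it is completed fails the run):
1. the blue standard lies in the V-groove (x of blue_centre in the frame of groove_mid between -0.003 and 0.003 m and z of blue_centre in the frame of groove_mid between -0.003 and 0.003 m and angle between the y axis of blue_centre and the y axis of groove_mid, either way round below 0.05 rad), for 0.2 s.
2. the blue standard, lying in the groove, is pressed on the end stop with more than 2 N for 0.3 s (all of step 1 and contact force between standard_blue and stop above 2 N), for 0.3 s.
At the end, for the whole second after the job is handed in: The blue standard lies in the groove (within 3 mm of the groove axis and 0.05 rad of its direction) with its end within 1.5 mm of the end stop, and the lid is shut (below 0.06 rad) (all of step 1 and horizontal distance between blue_centre and stop_block_c0 below 0.0625 m and value of joint lid below 0.06 rad); the robot touches nothing.
It fails at once if the standard is pressed on the end stop with more than 15 N (contact force between standard_blue and stop above 15 N).
It fails at once if the orange standard is moved by more than 15 mm (distance of orange_centre from where it was at the start of the episode above 0.015 m).
It fails at once if the bottle, the dish or the slide box is moved by more than 20 mm (distance of any of amber_bottle, dish, slide_box from where it was at the start of the episode above 0.02 m).
It also fails if it takes over 72 s, if anything falls off the work surface, if the arm or the gripper's body presses on something with over 40 N, if the wrist force passes 120 N, or if a joint passes its speed limit or range.

## Working session

There is one attempt and no reset: what is moved stays moved. The work goes in short steps, Python scripts to look and compute and a tool call to move; the robot and the scene stay as the last step left them, time stands still between calls to the robot, and variables do not carry over. Pictures are saved under pics/ and viewed, about 8 in all and at most 12, crops included, and the job is handed in when it is done.

Besides the shell and the picture viewer there is one more tool, called after "Emit:" as name(argument=value, ...), one argument or row to a line, values as JSON. arm_command: Moves the arm, as the interface text tells. Its arguments: {"type":"object","properties":{"commands":{"type":"array"}},"required":["commands"]}

```bash
mkdir -p pics
cat > h.py <<'E'
import numpy as np, cv2
from cell import *
def grab(n):
    c=camera(n); h=c["img"].shape[0]; f=h/2/np.tan(np.radians(c["fovy"])/2)
    v,u=np.mgrid[:h,:640]; z=c["range_z"]
    P=np.stack([(u-c["cx"])/f*z,(v-c["cy"])/f*z,z],-1)
    T=c["world_from_camera"]; W=P@T[:3,:3].T+T[:3,3]; W[z==0]=np.nan
    np.savez(f"{n}.npz",img=c["img"],W=W,T=T,f=f,cx=c["cx"],cy=c["cy"])
    return c["img"],W
def save(n,img): cv2.imwrite(f"pics/{n}.png",cv2.cvtColor(img,cv2.COLOR_RGB2BGR))
E
python3 - <<'E'
from h import *
a,_=grab("top"); b,_=grab("scene"); save("top1",a); save("scene1",b)
s=read_state(); print(s["tool_pos"],s["orientation"],s["force"],s["opening"],s["time_s"],tcp_to_grasp)
E
```

```text
[ 0.19049025 -0.62070125  0.18697725] [[-9.55955515e-01 -4.83885406e-04  2.93511192e-01]
 [-2.93511587e-01  1.73779356e-03 -9.55953936e-01]
 [-4.74897010e-05 -9.99998373e-01 -1.80327932e-03]] [ 0.25609055 -0.03760721  0.35335073] 0.09168763700627555 0.1 0.0188
```

View pics/top1.png

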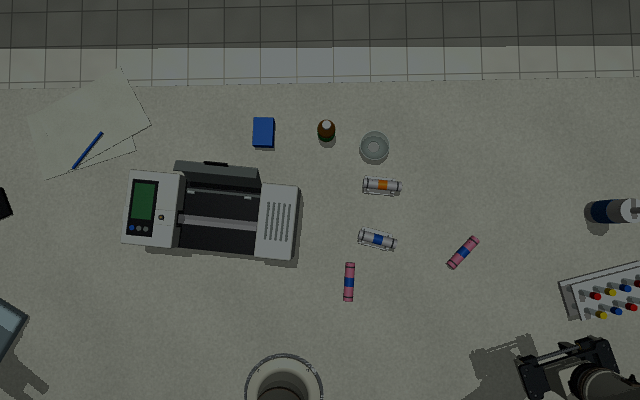

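View pics/scene1.png

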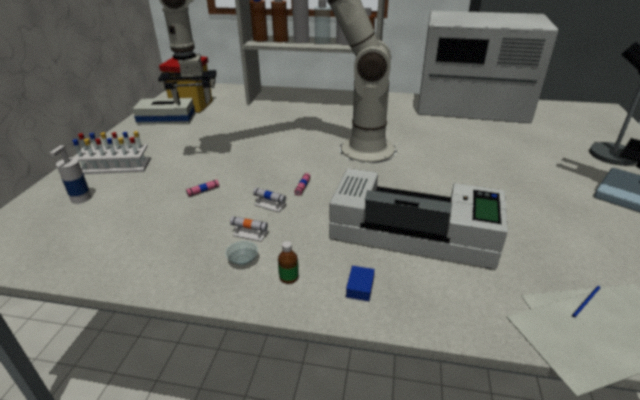

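The aluminium cylinder with a blue band on the white stand at top (377,239) is the one to load. The ones at (349,282) and (463,252) are pink look-alikes, and the one at (381,186) is orange. The polarimeter's hood is on the left (screen, 152,208), the lamp housing is on the right, and the lid leans back towards +x. Next I measure and confirm in a crop.

```bash
cat > m.py <<'E'
from h import *
d=np.load("top.npz"); img,W=d["img"],d["W"]
crop=img[160:310,110:490]; save("crop1",cv2.resize(crop,(760,300),interpolation=cv2.INTER_CUBIC))
def box(u0,u1,v0,v1,zl,zh):
    p=W[v0:v1,u0:u1].reshape(-1,3); return p[(p[:,2]>zl)&(p[:,2]<zh)]
for n,b in dict(blue=(350,405,222,256),orange=(355,408,172,200)).items():
    p=box(*b,.040,.065); r=cv2.minAreaRect(p[:,:2].astype(np.float32)*1000); print(n,len(p),p.mean(0),r,p[:,2].max())
# polarimeter
p=box(115,190,160,260,.125,.145); print("hood",cv2.minAreaRect(p[:,:2].astype(np.float32)*1000),np.median(p[:,2]))
p=box(245,310,175,265,.125,.145); q=p; print("lamp",cv2.minAreaRect(p[:,:2].astype(np.float32)*1000),np.median(p[:,2]))
p=np.vstack([box(115,190,160,260,.130,.140),box(245,310,175,265,.130,.140)]);print("both",cv2.minAreaRect(p[:,:2].astype(np.float32)*1000))
print("profile across bay");
for v in range(178,255,2): print(v,W[v,215].round(4),img[v,215])
E
python3 m.py
```

```text
blue 365 [ 0.45025249 -0.27426414  0.04833285] ((450.4670715332031, -274.3651123046875), (109.8668441772461, 27.547592163085938), 74.15796661376953) 0.05606431934290934
orange 358 [ 0.60596554 -0.29074296  0.04845276] ((606.5435791015625, -291.24444580078125), (110.4032211303711, 26.746475219726562), 82.9786148071289) 0.05970188106427643
hood ((544.1156005859375, 331.02734375), (164.02784729003906, 208.6136932373047), 82.8415298461914) 0.13505710911080715
lamp ((511.974609375, 26.471412658691406), (144.62583923339844, 211.28009033203125), 83.5513916015625) 0.13421002409078697
both ((528.5307006835938, 183.8583526611328), (461.1465148925781, 208.27432250976562), 83.64666748046875)
profile across bay
178 [0.6223 0.1711 0.1182] [22 26 24]
180 [0.6187 0.1756 0.102 ] [23 26 25]
182 [0.6143 0.1786 0.0916] [22 26 24]
184 [0.6097 0.1813 0.082 ] [6 7 5]
186 [0.6038 0.1805 0.0845] [12 12 11]
188 [0.5986 0.1817 0.0801] [8 8 9]
190 [0.5923 0.1795 0.0879] [27 29 30]
192 [0.587  0.1806 0.0839] [59 65 63]
194 [0.5813 0.1803 0.0849] [18 19 19]
196 [0.5758 0.1807 0.0832] [20 22 22]
198 [0.5699 0.1796
[... 398 characters left out ...]
]
220 [0.5088 0.1827 0.0751] [76 77 77]
222 [0.5032 0.1824 0.076 ] [88 89 90]
224 [0.4976 0.1812 0.0801] [88 90 90]
226 [0.492  0.1805 0.0825] [95 96 97]
228 [0.4865 0.1798 0.0851] [16 16 19]
230 [0.4809 0.1794 0.0862] [16 16 20]
232 [0.4753 0.1802 0.0832] [21 22 23]
234 [0.4698 0.1794 0.0859] [18 19 21]
236 [0.4644 0.179  0.0872] [19 20 21]
238 [0.4586 0.1804 0.0821] [20 19 19]
240 [0.4532 0.1799 0.0838] [17 17 20]
242 [0.4477 0.1797 0.0844] [14 16 18]
244 [0.4423 0.1791 0.0866] [17 19 18]
246 [0.4366 0.1798 0.084 ] [17 19 19]
248 [0.4312 0.1793 0.0858] [19 18 21]
250 [0.4256 0.1794 0.0852] [16 17 18]
252 [ 0.4135  0.205  -0.0053] [68 71 64]
254 [ 4.079e-01  2.036e-01 -3.000e-04] [65 68 60]
```

View pics/crop1.png

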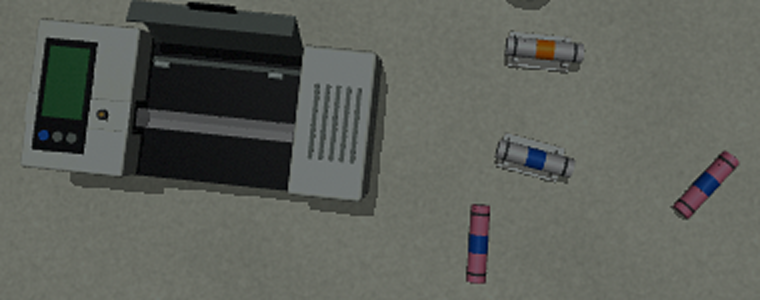

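The crop confirms it: the blue-banded aluminium standard on its stand is at about crop (535,157). I'll go above it.

Emit:
arm_command(
  commands=[
    [9,-4,0,-2.9,-0.1],
    [9,-8,0,-5.8,-0.2],
    [9,-12,0,-8.7,-0.3],
    [9,-15.9,0,-11.6,-0.42],
    [9,-19.8,0,-14.4,-0.54],
    [9,-23.6,0,-17.2,-0.66],
    [9,-27.4,0,-20,-0.78],
    [9,-31,0,-22.6,-0.9],
    [9,-34,0,-24.7,-0.996],
    [9,-35,0,-25.5,-0.996],
  ],
)

```text
time_s: 0.93
tool_pos: [0.4412, -0.2864, 0.1878]
orientation: [[-0.269, -0.0, 0.963], [-0.963, -0.0, -0.269], [0.0, -1.0, -0.0]]
force: [1.1, -1.4, 0.1]
opening: 0.0897
```

```bash
cat > st.py <<'E'
from h import *
s=read_state(); R=np.array(s["orientation"]); print("t",s["time_s"],"p",np.round(s["tool_pos"],4),"zang",round(np.degrees(np.arctan2(R[1,2],R[0,2])),2),"F",np.round(s["force"],2),"op",s["opening"],"j",np.round(s["joints"],1)); print(R.round(4).tolist())
E
python3 st.py
python3 - <<'E'
from h import *
a,W=grab("wrist"); save("wr1",a)
E
```

```text
t 0.9333 p [ 0.4412 -0.2864  0.1878] zang -15.59 F [ 1.1  -1.43  0.08] op 0.08967491198414612 j [ 67.7  19.7 -45.6 106.1  16.   60.8   0.3]
[[-0.2688, -0.0003, 0.9632], [-0.9632, -0.0, -0.2688], [0.0001, -1.0, -0.0003]]
```

View pics/wr1.png

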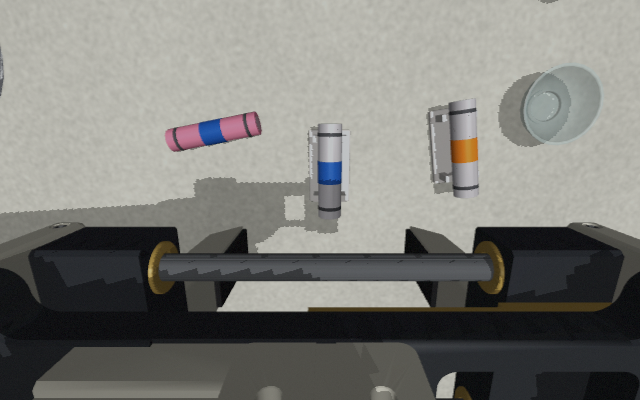

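The wrist view shows the blue standard at (330,170), the orange at (464,148) and a pink one at (213,131). I'll measure the blue one.

```bash
cat > m2.py <<'E'
from h import *
d=np.load("wrist.npz"); W=d["W"]; p=W[115:225,300:360].reshape(-1,3); p=p[(p[:,2]>.043)&(p[:,2]<.06)]
r=cv2.minAreaRect(p[:,:2].astype(np.float32)*1000); print(len(p),p.mean(0),p[:,2].max(),r)
s=read_state(); R=np.array(s["orientation"])
c=np.r_[np.array(r[0])/1000,s["tool_pos"][2]]
print("shift cm in tool axes", (R.T@(c-s["tool_pos"])*100).round(2))
q=p[:,:2]-p[:,:2].mean(0); u,S,v=np.linalg.svd(q,full_matrices=False); print("axis ang",np.degrees(np.arctan2(v[0][1],v[0][0])))
E
python3 m2.py; python3 st.py
```

```text
2104 [ 0.44922577 -0.27466594  0.0497094 ] 0.05424223861305838 ((448.99200439453125, -277.09130859375), (108.78053283691406, 26.433273315429688), 74.0383071899414)
shift cm in tool axes [0.01 0.   0.14]
axis ang -105.7388628063296
t 0.9833 p [ 0.4476 -0.2767  0.1887] zang -15.19 F [4.42 6.67 1.33] op 0.08968881319823684 j [ 67.2  19.7 -46.1 106.1  15.7  60.7  -0.2]
[[-0.262, 0.0048, 0.9651], [-0.9651, 0.0043, -0.262], [-0.0054, -1.0, 0.0035]]
```

Emit:
arm_command(
  commands=[
    [7,0,2,0,0],
    [7,0,4,0,0],
    [7,0,6.5,0,0],
    [7,0,9,0,0],
    [7,0,11.5,0,0],
    [7,0,13.5,0,0],
    [7,0,14.8,0,0],
    [7,0,15.4,0,0],
    [7,0,15.4,0,0],
    [7,0,15.4,0,0],
  ],
)

```text
time_s: 1.82
tool_pos: [0.4413, -0.2882, 0.0344]
orientation: [[-0.273, 0.001, 0.962], [-0.962, -0.0, -0.273], [-0.0, -1.0, 0.001]]
force: [-0.2, -0.3, 0.3]
opening: 0.0701
```

```bash
python3 st.py
```

```text
t 1.8167 p [ 0.4413 -0.2882  0.0344] zang -15.86 F [-0.24 -0.33  0.33] op 0.07013986568352018 j [ 60.7  31.9 -38.2 112.8  27.7  44.6  -9.3]
[[-0.2733, 0.0006, 0.9619], [-0.9619, -0.0002, -0.2733], [-0.0, -1.0, 0.0006]]
```

Emit:
arm_command(
  commands=[
    [7,-0.7,0,0.3,0],
    [7,-1.3,0,0.5,0],
    [7,-1.3,0,0.5,0],
    [4,-1.3,0,0.5,0],
    [3,-1.3,0,0.5,0],
    [2.4,-1.3,0,0.5,0],
    [2.0,-1.3,0,0.5,0],
    [2.0,-1.3,0,0.5,0],
    [2.0,-1.3,0,0.5,0],
    [2.0,-1.3,0,0.5,0],
  ],
)

```text
time_s: 2.65
tool_pos: [0.449, -0.277, 0.0339]
orientation: [[-0.274, -0.0, 0.962], [-0.962, 0.0, -0.274], [-0.0, -1.0, -0.0]]
force: [-1.0, -0.7, 0.2]
opening: 0.0274
```

```bash
python3 st.py;python3 - <<'E'
from h import *
grab("top"); d=np.load("top.npz"); img,W=d["img"],d["W"]
# groove: bright grey in bay, deck z
sub=[(u,v) for u in range(184,256) for v in range(205,240) if 60<img[v,u].mean()<140 and .065<W[v,u,2]<.09]
P=np.array([W[v,u] for u,v in sub]); 
yp=np.array([.1106,.9939]); 
# per column mid
cols=[]
T=d["T"]
for u in range(186,252):
    vs=[v for (a,v) in sub if a==u]
    if len(vs)>4:
        m=(min(vs)+max(vs))/2; ray=T[:3,:3]@np.array([(u-d["cx"])/d["f"],(m-d["cy"])/d["f"],1]); o=T[:3,3]
        pt=o+ray*(.085-o[2])/ray[2]; cols.append([*pt[:2],max(vs)-min(vs)+1])
c=np.array(cols); k=np.polyfit(c[:,1],c[:,0],1); print(len(c),"x=%.4f*y+%.4f"%tuple(k),"ang",90-np.degrees(np.arctan(k[0])),"rms",np.std(c[:,0]-np.polyval(k,c[:,1])),np.median(c[:,2]),"y range",c[:,1].min(),c[:,1].max())
E
```

```text
t 2.65 p [ 0.449  -0.277   0.0339] zang -15.88 F [-1.04 -0.68  0.17] op 0.02739531056413871 j [ 59.2  32.  -38.2 112.7  27.8  44.6 -10.9]
[[-0.2736, -0.0, 0.9618], [-0.9618, 0.0, -0.2736], [-0.0, -1.0, -0.0001]]
66 x=0.1166*y+0.4824 ang 83.34851120275108 rms 0.0006465592252071438 9.0 y range 0.07919166542491637 0.2613791042348179
```

Emit:
arm_command(
  commands=[
    [2,0,-1,0,0],
    [2,0,-3,0,0],
    [2,0,-6,0,0],
    [2,0,-9,0,0],
    [2,-1,-12,0,0],
    [2,-3,-14.5,-0.5,-0.03],
    [2,-6,-16,-1,-0.07],
    [2,-9.5,-16,-1.5,-0.1],
    [2,-13,-16,-2,-0.13],
    [2,-16.5,-16,-2.5,-0.161],
  ],
)

```text
time_s: 3.53
tool_pos: [0.4704, -0.1101, 0.1952]
orientation: [[-0.115, 0.001, 0.993], [-0.993, -0.001, -0.115], [0.001, -1.0, 0.002]]
force: [0.5, 0.4, -0.1]
opening: 0.0199
```

```bash
python3 st.py
cat > g.py <<'E'
import sys
from h import *
s=read_state(); R=np.array(s["orientation"]); p=np.array(s["tool_pos"])
t=np.array([float(a) for a in sys.argv[1:4]]); print("shift cm",(R.T@(t-p)*100).round(2),"turn rad",round(-np.radians(float(sys.argv[4])-np.degrees(np.arctan2(R[1,2],R[0,2]))),3))
E
python3 g.py .4882 .05 .195 -6.65
```

```text
t 3.5333 p [ 0.4704 -0.1101  0.1952] zang -6.6 F [ 0.46  0.4  -0.13] op 0.01989854676663604 j [ 56.   15.4 -52.9 111.1  14.2  60.1  -9.7]
[[-0.1149, 0.0014, 0.9934], [-0.9934, -0.0015, -0.1149], [0.0013, -1.0, 0.0015]]
shift cm [-16.11  -0.    -0.07] turn rad 0.001
```

The opening is 20 mm, so the standard slipped out. I'll look for it.

Run:
```python
from h import *
a,W=grab("top"); save("top2",cv2.resize(a[150:310,320:500],(720,640))[:600])
```

```text
(no output)
```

View pics/top2.png

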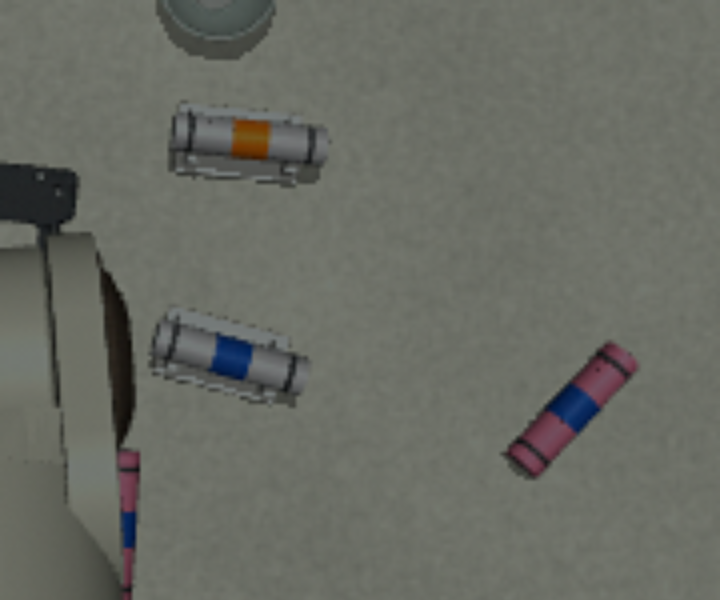

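It is still on its stand. The grip was too near the tips, so I'll re-measure and grip deeper.

```bash
python3 - <<'E'
from h import *
d=np.load("top.npz"); W=d["W"]; p=W[222:256,352:405].reshape(-1,3); p=p[(p[:,2]>.042)&(p[:,2]<.065)]
print(len(p),p.mean(0),cv2.minAreaRect(p[:,:2].astype(np.float32)*1000))
E
python3 g.py .4495 -.276 .1 -15.85;python3 g.py .4495 -.276 .0275 -15.85; python3 st.py
```

```text
351 [ 0.45057793 -0.27410484  0.04884583] ((450.5000915527344, -274.38128662109375), (109.07568359375, 26.975975036621094), 73.8410873413086)
shift cm [17.63  9.51 -0.38] turn rad 0.173
shift cm [17.65 16.76 -0.39] turn rad 0.173
t 3.5833 p [ 0.4713 -0.1012  0.1956] zang -5.96 F [0.24 6.64 1.33] op 0.019891465346106987 j [ 55.6  15.3 -53.4 111.3  14.   60.1  -9.9]
[[-0.1038, 0.0026, 0.9946], [-0.9946, 0.0024, -0.1038], [-0.0027, -1.0, 0.0023]]
```

Emit:
arm_command(
  commands=[
    [7,3,0,0,0.03],
    [7,6.5,0,0,0.06],
    [7,10,0,0,0.1],
    [7,13,0,0,0.13],
    [7,15,0,-0.1,0.16],
    [7,16.2,1,-0.1,0.161],
    [7,16.5,3,-0.1,0.161],
    [7,16.5,6,-0.1,0.161],
    [7,16.5,9,-0.1,0.161],
    [7,16.5,10,-0.1,0.161],
  ],
)

```text
time_s: 4.42
tool_pos: [0.4475, -0.2724, 0.0899]
orientation: [[-0.272, -0.005, 0.962], [-0.962, 0.004, -0.272], [-0.003, -1.0, -0.006]]
force: [-0.8, 0.2, -0.3]
opening: 0.0697
```

Emit:
arm_command(
  commands=[
    [7,0,1,0,0],
    [7,0,3,0,0],
    [7,0,5,0,0],
    [7,0,6.2,0,0],
    [7,0,6.6,0,0],
    [7,0,6.6,0,0],
    [7,0,6.6,0,0],
  ],
)

```text
time_s: 5.0
tool_pos: [0.451, -0.2751, 0.0288]
orientation: [[-0.273, 0.001, 0.962], [-0.962, -0.0, -0.273], [0.0, -1.0, 0.001]]
force: [0.1, 0.9, -0.5]
opening: 0.0696
```

```bash
python3 g.py .4497 -.2755 .0275 -15.85; python3 st.py
```

```text
shift cm [ 0.07  0.13 -0.11] turn rad 0.0
t 5.0 p [ 0.451  -0.2751  0.0288] zang -15.84 F [ 0.08  0.87 -0.5 ] op 0.06962345211782991 j [ 58.9  32.6 -38.1 112.8  28.5  44.1 -11.7]
[[-0.2729, 0.0011, 0.962], [-0.962, -0.0004, -0.2729], [0.0001, -1.0, 0.0012]]
```

Emit:
arm_command(
  commands=[
    [5,0,0.15,-0.1,0],
    [3.5,0,0.15,-0.1,0],
    [2,0,0.15,-0.1,0],
    [2,0,0.15,-0.1,0],
    [2,0,0.15,-0.1,0],
    [2,0,0.15,-0.1,0],
    [2,0,0.15,-0.1,0],
    [2,0,0.15,-0.1,0],
  ],
)

```text
time_s: 5.67
tool_pos: [0.4491, -0.2749, 0.0265]
orientation: [[-0.273, 0.0, 0.962], [-0.962, -0.0, -0.273], [0.0, -1.0, 0.0]]
force: [-0.5, 1.0, 0.0]
opening: 0.0224
```

Emit:
arm_command(
  commands=[
    [2,0,-0.2,0,0],
    [2,0,-0.6,0,0],
    [2,0,-1.2,0,0],
    [2,0,-2,0,0],
    [2,0,-3,0,0],
    [2,0,-3,0,0],
  ],
)

```text
time_s: 6.17
tool_pos: [0.4508, -0.2756, 0.0588]
orientation: [[-0.273, 0.003, 0.962], [-0.962, -0.002, -0.273], [0.001, -1.0, 0.003]]
force: [0.1, -0.1, 0.5]
opening: 0.0203
```

```bash
python3 st.py
```

```text
t 6.1667 p [ 0.4508 -0.2756  0.0588] zang -15.86 F [ 0.12 -0.09  0.46] op 0.02034448675363675 j [ 60.6  29.9 -40.  112.1  26.   47.   -9.7]
[[-0.2734, 0.003, 0.9619], [-0.9619, -0.0021, -0.2733], [0.0012, -1.0, 0.0035]]
```

Run:
```python
from h import *
a,W=grab("wrist"); save("wr2",a)
a,W=grab("top"); p=W[222:256,352:405].reshape(-1,3); p=p[(p[:,2]>.042)&(p[:,2]<.065)]
print(len(p),p.mean(0),cv2.minAreaRect(p[:,:2].astype(np.float32)*1000))
```

```text
123 [ 0.45954106 -0.24053468  0.04867367] ((459.8304443359375, -240.59219360351562), (39.560401916503906, 25.591083526611328), 75.3909683227539)
```

View pics/wr2.png

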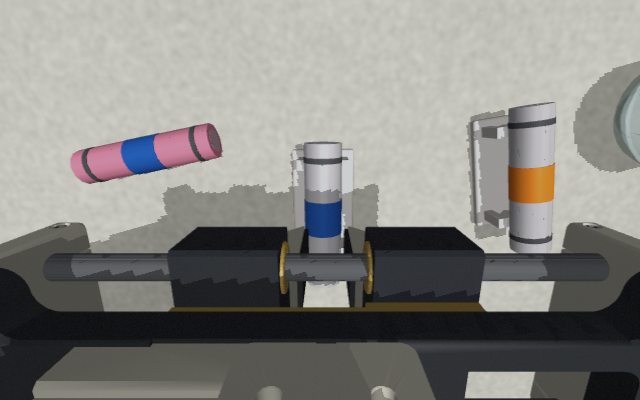

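Run:
```python
from h import *
d=np.load("wrist.npz"); W=d["W"]; T=d["T"]; s=read_state(); R=np.array(s["orientation"]); p=np.array(s["tool_pos"]); print(p,s["opening"],s["force"],s["time_s"])
L=(W-p)@R*1000  # tool coords mm
q=T[:3,:3].T@(p-T[:3,3]); print("TCP px",d["f"]*q[0]/q[2]+d["cx"],d["f"]*q[1]/q[2]+d["cy"],"cam in tool",((T[:3,3]-p)@R*1000).round(1))
for v in (200,215,225,235,245,260,275,285,290,300,306):
    print(v,[(u,*L[v,u].round(0).astype(int)) for u in (292,298,304,314,324,334,344,350,356) if L[v,u][0]==L[v,u][0]])
```

```text
[ 0.44969619 -0.27538396  0.05732662] 0.01991964148886281 [ 0.2363165   0.16634348 -0.07354236] 6.2667
TCP px 322.61026016462716 220.91131918966482 cam in tool [ -67.9 -198.5    2.1]
200 [(292, np.int64(-1), np.int64(55), np.int64(-28)), (298, np.int64(-3), np.int64(48), np.int64(-22)), (304, np.int64(-11), np.int64(16), np.int64(-14)), (314, np.int64(-13), np.int64(7), np.int64(-6)), (324, np.int64(-14), np.int64(5), np.int64(1)), (334, np.int64(-13), np.int64(9), np.int64(8)), (344, np.int64(-2), np.int64(49), np.int64(18)), (350, np.int64(-2), np.int64(48), np.int64(23)), (356, np.int64(0), np.int64(56), np.int64(29))]
215 [(292, np.int64(14), np.int64(57), np.int64(-28)), (298, np.int64(11), np.int64(49), np.int64(-22)), (304, np.int64(2), np.int64(20), np.int64(-15)), (314, np.int64(-2), np.int64(6), np.int64(-6)), (324, np.int64(-3), np.int64(4), np.int64(1)), (334, np.int64(-2), np.int64(8), np.int64(8)), (344, np.int64(12), np.int64(50), np.int64(18)), (350, np.int64(11), np.int64(47), np.int64(23)), (356, np.int64(14), np.int64(57), np.int64(30))]
225 [(292, np.int64(24), np
[... 3312 characters left out ...]
324, np.int64(101), np.int64(57), np.int64(1)), (334, np.int64(102), np.int64(58), np.int64(10)), (344, np.int64(101), np.int64(56), np.int64(20)), (350, np.int64(6), np.int64(-87), np.int64(13)), (356, np.int64(1), np.int64(-94), np.int64(14))]
306 [(292, np.int64(-2), np.int64(-103), np.int64(-10)), (298, np.int64(9), np.int64(-87), np.int64(-10)), (304, np.int64(108), np.int64(57), np.int64(-19)), (314, np.int64(108), np.int64(56), np.int64(-9)), (324, np.int64(107), np.int64(56), np.int64(1)), (334, np.int64(108), np.int64(57), np.int64(10)), (344, np.int64(107), np.int64(56), np.int64(20)), (350, np.int64(9), np.int64(-86), np.int64(13)), (356, np.int64(4), np.int64(-95), np.int64(14))]
```

The wrist depth shows the real finger ends about 49 mm short of the reported TCP, so both "grasps" closed above the standard. I'll measure that offset.

```bash
python3 - <<'E'
from h import *
d=np.load("wrist.npz"); W=d["W"]; s=read_state(); R=np.array(s["orientation"]); p=np.array(s["tool_pos"])
L=(W-p)@R*1000
m=(np.abs(L[...,2])<40)&(np.abs(L[...,0])<25)&(L[...,1]<-5)&(L[...,1]>-110)
v,u=np.where(m); y=L[m][:,1]; o=np.argsort(-y)[:12]
for i in o: print(u[i],v[i],L[v[i],u[i]].round(1))
print("histogram y",np.histogram(y,bins=range(-110,-4,6)))
E
python3 st.py
```

```text
343 239 [ -2.6 -39.7  12.1]
304 229 [ -8.8 -39.9 -10.2]
306 229 [ -8.9 -40.3  -9. ]
302 226 [-10.8 -40.3 -11.2]
303 226 [-10.8 -40.4 -10.7]
343 245 [  0.8 -40.4  12.1]
344 229 [ -9.  -40.5  12.6]
348 226 [-10.8 -40.6  14.8]
308 244 [  0.1 -40.6  -8. ]
345 229 [ -9.1 -40.6  13.1]
349 226 [-10.9 -40.7  15.3]
343 240 [ -2.4 -40.7  12.1]
histogram y (array([121, 111,  95, 329,  90,  54, 177, 180, 198, 184, 168,  70,   0,
         0,   0,   0,   0]), array([-110, -104,  -98,  -92,  -86,  -80,  -74,  -68,  -62,  -56,  -50,
        -44,  -38,  -32,  -26,  -20,  -14,   -8]))
t 6.2667 p [ 0.4497 -0.2754  0.0573] zang -15.88 F [ 0.24  0.17 -0.07] op 0.01991964148886281 j [ 60.5  30.  -39.9 112.2  26.1  46.9  -9.8]
[[-0.2737, 0.0014, 0.9618], [-0.9618, -0.0013, -0.2737], [0.0008, -1.0, 0.0017]]
```

Emit:
arm_command(
  commands=[
    [6,0,0,0,0],
    [6,0,0,0,0],
    [6,0,0,0,0],
    [6,0,0,0,0],
    [6,0,0,0,0],
    [6,0,0,0,0],
    [6,0,1,0,0],
    [6,0,2.5,0,0],
    [6,0,4,0,0],
    [6,0,4,0,0],
  ],
)

```text
time_s: 7.1
tool_pos: [0.4469, -0.2738, 0.0135]
orientation: [[-0.273, -0.004, 0.962], [-0.962, 0.003, -0.273], [-0.001, -1.0, -0.005]]
force: [-0.2, 0.4, 0.9]
opening: 0.0598
```

Emit:
arm_command(
  commands=[
    [6,0,1,0,0],
    [6,0,2,0,0],
    [6,0,2.4,0,0],
    [6,0,2.6,0,0],
    [6,0,2.6,0,0],
  ],
)

```text
time_s: 7.52
tool_pos: [0.449, -0.2746, -0.01]
orientation: [[-0.273, -0.0, 0.962], [-0.962, 0.0, -0.273], [-0.0, -1.0, -0.001]]
force: [-0.3, -0.2, 0.2]
opening: 0.0602
```

```bash
python3 st.py
```

```text
t 7.5167 p [ 0.449  -0.2746 -0.01  ] zang -15.86 F [-0.3  -0.18  0.24] op 0.06016233895681178 j [ 56.7  35.9 -35.4 113.7  31.7  40.2 -14.3]
[[-0.2733, -0.0004, 0.9619], [-0.9619, 0.0004, -0.2733], [-0.0003, -1.0, -0.0005]]
```

The TCP reads −10 mm with no contact, which confirms the offset. Closing now.

Emit:
arm_command(
  commands=[
    [4,0,0,0,0],
    [2,0,0,0,0],
    [2,0,0,0,0],
    [2,0,0,0,0],
    [2,0,0,0,0],
    [2,0,0,0,0],
    [2,0,0,0,0],
    [2,0,0,0,0],
    [2,0,0,0,0],
    [2,0,0,0,0],
  ],
)

```text
time_s: 8.35
tool_pos: [0.4488, -0.2749, -0.0095]
orientation: [[-0.274, -0.001, 0.962], [-0.962, -0.0, -0.274], [0.0, -1.0, -0.001]]
force: [-2.4, -0.2, 6.3]
opening: 0.0269
```

Emit:
arm_command(
  commands=[
    [2,0,-0.2,0,0],
    [2,0,-0.6,0,0],
    [2,0,-1.2,0,0],
    [2,0,-2,0,0],
    [2,0,-3,0,0],
    [2,0,-3,0,0],
    [2,0,-3,0,0],
  ],
)

```text
time_s: 8.93
tool_pos: [0.45, -0.2754, 0.0215]
orientation: [[-0.274, 0.002, 0.962], [-0.962, -0.001, -0.274], [0.001, -1.0, 0.002]]
force: [0.1, 0.3, -1.9]
opening: 0.0271
```

```bash
python3 st.py
python3 - <<'E'
from h import *
a,W=grab("wrist"); d=np.load("wrist.npz"); W=d["W"]; s=read_state(); R=np.array(s["orientation"]); p=np.array(s["tool_pos"])
L=((W-p)@R*1000)
m=(np.abs(L[...,2])<13)&(L[...,0]>-75)&(L[...,0]<-15)&(L[...,1]>-60)&(L[...,1]<-15)
q=L[m]; print(p,s["opening"],len(q),"top y",np.percentile(q[:,1],3),"z mid",q[:,2].mean(),"front x",q[:,0].min())
for a0 in (-25,-40,-52): 
  k=q[abs(q[:,0]-a0)<4]; print(a0,len(k),np.percentile(k[:,1],5),k[:,2].mean())
E
```

```text
t 8.9333 p [ 0.45   -0.2754  0.0215] zang -15.88 F [ 0.14  0.28 -1.87] op 0.027092278278208426 j [ 58.6  33.1 -37.6 113.1  29.1  43.3 -12.2]
[[-0.2736, 0.0019, 0.9618], [-0.9618, -0.0013, -0.2736], [0.0008, -1.0, 0.0022]]
[ 0.44940947 -0.27522472  0.02095069] 0.027060002598660197 1904 top y -59.90530547214983 z mid -0.14065034570384716 front x -53.64906874701946
-25 346 -59.84083305078458 -0.34939768886879946
-40 342 -59.865211741799214 -0.5236028069489457
-52 469 -59.75051703672715 0.420991578819748
```

The standard is held (opening 27.1 mm, −1.9 N). I'll lift it and carry it towards the groove.

Emit:
arm_command(
  commands=[
    [2,0,-2,0,0],
    [2,0,-5,0,0],
    [2,0,-8,0,0],
    [2,-1,-10.5,0,0],
    [2,-3,-12,-0.5,0],
    [2,-6,-12,-1,-0.03],
    [2,-9.5,-12,-1.6,-0.06],
    [2,-13,-12,-2.1,-0.1],
    [2,-16.5,-12,-2.7,-0.13],
    [2,-19.5,-12,-3.1,-0.161],
  ],
)

```text
time_s: 9.82
tool_pos: [0.472, -0.0764, 0.1403]
orientation: [[-0.113, -0.0, 0.994], [-0.994, 0.0, -0.113], [-0.0, -1.0, -0.0]]
force: [-0.1, 0.2, -1.6]
opening: 0.0273
```

```bash
python3 st.py;python3 g.py .4882 .05 .14 -6.65
```

```text
t 9.8167 p [ 0.472  -0.0764  0.1403] zang -6.5 F [-0.14  0.24 -1.63] op 0.027320701624130576 j [ 49.7  19.7 -51.3 114.9  18.9  54.  -17.8]
[[-0.1132, -0.0003, 0.9936], [-0.9936, 0.0, -0.1132], [-0.0, -1.0, -0.0003]]
shift cm [-12.74   0.03   0.17] turn rad 0.003
```

Emit:
arm_command(
  commands=[
    [2,-2.5,0,0,0],
    [2,-5.5,0,0.1,0],
    [2,-8.5,0,0.1,0],
    [2,-11,0,0.2,0],
    [2,-12.5,0,0.2,0],
    [2,-12.5,0,0.2,0],
    [2,-12.5,0,0.2,0],
    [2,-12.5,0,0.2,0],
  ],
)

```text
time_s: 10.48
tool_pos: [0.4886, 0.0441, 0.14]
orientation: [[-0.116, -0.001, 0.993], [-0.993, -0.001, -0.116], [0.001, -1.0, -0.001]]
force: [0.3, 0.2, -2.1]
opening: 0.0271
```

```bash
python3 st.py
python3 - <<'E'
from h import *
a,W=grab("wrist"); save("wr3",a)
E
python3 st.py
```

```text
t 10.4833 p [0.4886 0.0441 0.14  ] zang -6.67 F [ 0.29  0.21 -2.13] op 0.027092376742693 j [ 35.4  21.6 -52.2 113.3  20.9  55.  -33.8]
[[-0.1162, -0.001, 0.9932], [-0.9932, -0.0008, -0.1162], [0.0009, -1.0, -0.0009]]
t 10.5333 p [0.4887 0.0437 0.14  ] zang -6.73 F [-0.76 -0.8  -2.41] op 0.02720711218928758 j [ 35.4  21.6 -52.2 113.3  20.9  55.  -33.8]
[[-0.1173, -0.0009, 0.9931], [-0.9931, -0.0008, -0.1173], [0.0009, -1.0, -0.0008]]
```

View pics/wr3.png

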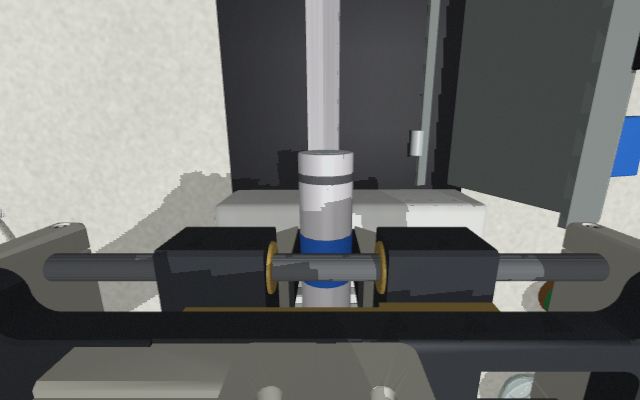

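The view shows the held standard at (326,200), the groove ahead at (323,70) and the lid at right. I'll measure the groove line and the cylinder axis in the tool frame.

```bash
cat > gv.py <<'E'
from h import *
d=np.load("wrist.npz"); img=d["img"]; W=d["W"]; T=d["T"]; s=read_state(); R=np.array(s["orientation"]); p=np.array(s["tool_pos"])
def ray(u,v,z):
    r=T[:3,:3]@np.array([(u-d["cx"])/d["f"],(v-d["cy"])/d["f"],1]); o=T[:3,3]; return o+r*(z-o[2])/r[2]
C=[]
for v in range(5,140,5):
    g=img[v].astype(float).mean(1); b=np.where(g[290:360]>105)[0]+290
    if v%20==5: print(v,b.min(),b.max(),g[b].mean().round())
    l,r=ray(b.min()-.5,v,.085),ray(b.max()+.5,v,.085); C.append(np.r_[(l+r)/2,np.linalg.norm(l-r)])
C=np.array(C); k=np.polyfit(C[:,1],C[:,0],1); print("groove x=%.4f y + %.4f"%tuple(k),"ang",90-np.degrees(np.arctan(k[0])),"width",np.median(C[:,3]),"y",C[:,1].min(),C[:,1].max())
# held cylinder
L=(W-p)@R; m=(abs(L[...,2])<.012)&(L[...,0]>-.056)&(L[...,0]<-.015)&(L[...,1]>-.068)&(L[...,1]<-.045)
q=W[m]; ax=[];
for t in np.arange(-.05,-.018,.005):
    mm=m&(abs(L[...,0]-t)<.0025); l=L[mm]; c=np.polyfit(l[:,2],l[:,1],2); ax.append((t,-c[1]/(2*c[0]),np.polyval(c,-c[1]/(2*c[0]))))
ax=np.array(ax); print("cyl apex t,z,y mm",(ax*1000).round(1).tolist()); kk=np.polyfit(ax[:,0],ax[:,1],1); print("slope",kk)
ztool=np.degrees(np.arctan2(R[1,2],R[0,2])); print("tool zang",ztool,"groove x at TCP y along:",np.polyval(k,p[1])-p[0])
print("bay edges: deck pts y range",)
E
python3 gv.py
```

```text
5 305 339 177.0
25 306 339 178.0
45 306 339 178.0
65 306 339 176.0
85 307 339 179.0
105 307 338 180.0
125 307 338 180.0
groove x=0.1149 y + 0.4821 ang 83.44445037201618 width 0.026270038572674553 y 0.10076125552996315 0.1956099913296585
cyl apex t,z,y mm [[-50.0, 0.6, -61.4], [-45.0, 0.6, -61.4], [-40.0, 0.7, -61.5], [-35.0, 0.6, -61.4], [-30.0, 0.6, -61.4], [-25.0, 0.7, -61.3], [-20.0, 0.8, -61.3]]
slope [0.00498467 0.0008377 ]
tool zang -6.733655533112871 groove x at TCP y along: -0.0015652558490163448
bay edges: deck pts y range
```

Emit:
arm_command(
  commands=[
    [2,-2.5,0,-0.05,0],
    [2,-5.5,0,-0.1,0],
    [2,-8.5,0,-0.15,0],
    [2,-11,0,-0.2,0],
    [2,-12.7,0,-0.26,0],
    [2,-13.3,0,-0.26,0],
    [2,-13.3,2,-0.26,0],
    [2,-13.3,4,-0.26,0],
    [2,-13.3,6,-0.26,0],
    [2,-13.3,7,-0.26,0],
  ],
)

```text
time_s: 11.37
tool_pos: [0.5009, 0.1743, 0.068]
orientation: [[-0.118, -0.003, 0.993], [-0.993, -0.002, -0.118], [0.003, -1.0, -0.003]]
force: [-0.8, -0.7, -2.9]
opening: 0.0271
```

Emit:
arm_command(
  commands=[
    [2,0,0.5,0,0],
    [2,0,0.8,0,0],
    [2,0,1,0,0],
    [2,0,1,0,0],
    [2,0,1,0,0],
  ],
)

```text
time_s: 11.78
tool_pos: [0.5026, 0.1776, 0.0612]
orientation: [[-0.116, 0.001, 0.993], [-0.993, 0.0, -0.116], [-0.0, -1.0, 0.001]]
force: [0.3, 0.6, -2.0]
opening: 0.0275
```

```bash
python3 st.py; python3 g.py .5017 .176 .046 -6.56
```

```text
t 11.7833 p [0.5026 0.1776 0.0612] zang -6.66 F [ 0.33  0.62 -1.99] op 0.02745954842274329 j [ 14.4  32.5 -46.7 111.1  30.9  49.6 -55.3]
[[-0.116, 0.0013, 0.9933], [-0.9933, 0.0003, -0.116], [-0.0004, -1.0, 0.0013]]
shift cm [ 0.17  1.52 -0.07] turn rad -0.002
```

Emit:
arm_command(
  commands=[
    [2,0,0.4,-0.05,0],
    [2,0,0.8,-0.05,0],
    [2,0,1.1,-0.05,0],
    [2,0,1.3,-0.05,0],
    [2,0,1.4,-0.05,0],
    [2,0,1.4,-0.05,0],
    [2,0,1.4,-0.05,0],
  ],
)

```text
time_s: 12.37
tool_pos: [0.5012, 0.1775, 0.0466]
orientation: [[-0.116, -0.0, 0.993], [-0.993, -0.001, -0.116], [0.001, -1.0, -0.0]]
force: [-1.7, -1.0, 2.7]
opening: 0.027
```

```bash
python3 st.py
```

```text
t 12.3667 p [0.5012 0.1775 0.0466] zang -6.64 F [-1.74 -0.99  2.74] op 0.027039848151102296 j [ 13.5  33.6 -45.7 111.6  32.1  48.2 -56.3]
[[-0.1156, -0.0004, 0.9933], [-0.9933, -0.0006, -0.1156], [0.0007, -1.0, -0.0003]]
```

Emit:
arm_command(
  commands=[
    [2,0,0.05,0,0],
    [2,0,0.1,0,0],
    [2,0,0.1,0,0],
    [2,0,0.1,0,0],
  ],
)

```text
time_s: 12.7
tool_pos: [0.5012, 0.1774, 0.0465]
orientation: [[-0.116, 0.0, 0.993], [-0.993, -0.001, -0.116], [0.001, -1.0, 0.0]]
force: [-5.3, -3.0, 12.7]
opening: 0.027
```

```bash
python3 st.py
```

```text
t 12.7 p [0.5012 0.1774 0.0465] zang -6.64 F [-5.3  -3.01 12.66] op 0.02704361350724294 j [ 13.5  33.6 -45.6 111.6  32.2  48.2 -56.3]
[[-0.1156, 0.0, 0.9933], [-0.9933, -0.0013, -0.1156], [0.0013, -1.0, 0.0002]]
```

Contact. I'll ease off and release so that it settles in the V.

Emit:
arm_command(
  commands=[
    [2,0,-0.1,-0.15,0],
    [3,0,-0.1,-0.15,0],
    [4.5,0,-0.1,-0.15,0],
    [4.5,0,-0.1,-0.15,0],
    [4.5,0,-0.1,-0.15,0],
    [4.5,0,-0.1,-0.15,0],
    [4.5,0,-0.1,-0.15,0],
  ],
)

```text
time_s: 13.28
tool_pos: [0.5003, 0.1779, 0.0466]
orientation: [[-0.116, 0.001, 0.993], [-0.993, 0.0, -0.116], [-0.0, -1.0, 0.001]]
force: [0.8, -0.6, 1.6]
opening: 0.0449
```

Emit:
arm_command(
  commands=[
    [4.5,0,-1,0,0],
    [4.5,0,-3,0,0],
    [4.5,0,-5,0,0],
    [4.5,0,-7,0,0],
    [4,3,-8,0,0],
    [3,6.5,-8,0,0],
    [2,10,-8,0,0],
    [1,12.5,-8,0,0],
    [0,12.5,-8,0,0],
    [0,12.5,-8,0,0],
  ],
)

```text
time_s: 14.12
tool_pos: [0.4851, 0.0517, 0.1267]
orientation: [[-0.119, -0.0, 0.993], [-0.993, -0.001, -0.119], [0.001, -1.0, -0.0]]
force: [-0.2, 0.5, 0.1]
opening: 0.0115
```

```bash
python3 st.py
python3 - <<'E'
from h import *
a,W=grab("wrist"); save("wr4",a)
E
```

```text
t 14.1167 p [0.4851 0.0517 0.1267] zang -6.86 F [-0.19  0.55  0.07] op 0.011508957527280353 j [ 34.2  22.6 -52.1 114.4  22.2  53.5 -36.1]
[[-0.1195, -0.0005, 0.9928], [-0.9928, -0.0009, -0.1195], [0.0009, -1.0, -0.0004]]
```

View pics/wr4.png

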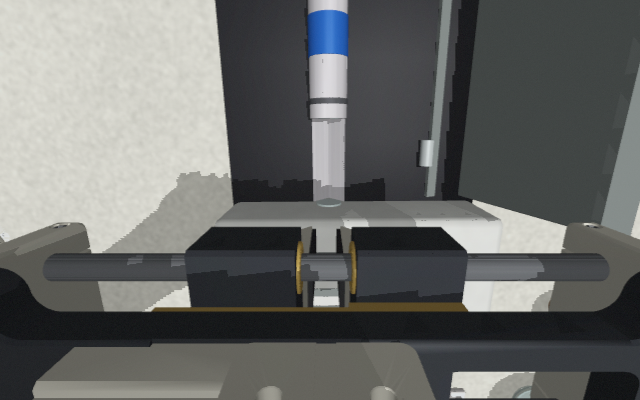

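The standard lies in the groove with its rear end at (328,117). I'll measure it.

```bash
python3 - <<'E'
from h import *
d=np.load("wrist.npz"); W=d["W"]
yp=np.array([.1142,.9935]); xp=np.array([.9935,-.1142])
g0=np.array([.1149*.17+.4821,.17])
D=W[...,:2]-g0; a=D@yp; c=D@xp
m=(abs(c)<.016)&(W[...,2]>.09)&(W[...,2]<.112)&(a>-.1); print(m.sum(),"rear end along",a[m].min()*1000, np.percentile(a[m],1)*1000)
for t in np.arange(np.percentile(a[m],1)+.004,a[m].max()-.003,.012):
    k=m&(abs(a-t)<.002); q=np.polyfit(c[k],W[...,2][k],2); x=-q[1]/2/q[0]; print(round(t*1000),"apex off mm",round(x*1000,2),"z",round(np.polyval(q,x)*1000,1))
e=g0+np.percentile(a[m],1)*yp; print("rear end world",e)
print(img:=None)
E
python3 st.py
```

```text
4600 rear end along -49.29191199035136 -48.628211767118536
-45 apex off mm 0.04 z 106.2
-33 apex off mm 0.05 z 106.4
-21 apex off mm 0.04 z 106.2
-9 apex off mm -0.17 z 106.3
3 apex off mm -0.11 z 106.7
15 apex off mm 0.05 z 106.7
rear end world [0.49607966 0.12168787]
None
t 14.1667 p [0.4854 0.0535 0.1269] zang -6.72 F [-0.17  0.11 -0.07] op 0.007157125247904338 j [ 34.1  22.6 -52.1 114.3  22.2  53.4 -36.1]
[[-0.117, 0.0002, 0.9931], [-0.9931, 0.0001, -0.117], [-0.0002, -1.0, 0.0002]]
```

It sits on the groove axis within 0.2 mm (top at 106.3 mm). I'll bring the closed fingers down behind its rear end.

Emit:
arm_command(
  commands=[
    [0,-2,0,0.1,0],
    [0,-4,0,0.2,0],
    [0,-5.2,0,0.3,0],
    [0,-5.2,1,0.3,0],
    [0,-5.2,3,0.3,0],
    [0,-5.2,5,0.3,0],
    [0,-5.2,6.7,0.3,0],
    [0,-5.2,7.6,0.3,0],
    [0,-5.2,7.8,0.3,0],
    [0,-5.2,7.8,0.3,0],
  ],
)

```text
time_s: 15.0
tool_pos: [0.4937, 0.1052, 0.0478]
orientation: [[-0.115, -0.002, 0.993], [-0.993, 0.0, -0.115], [-0.0, -1.0, -0.002]]
force: [-0.2, 0.1, 0.3]
opening: 0.0005
```

```bash
python3 st.py
cat > al.py <<'E'
from h import *
s=read_state(); p=np.array(s["tool_pos"]); yp=np.array([.1142,.9935]); xp=np.array([.9935,-.1142]); D=p[:2]-[.5016,.17]; F=np.array(s["force"])
print("t",s["time_s"],"along mm",(D@yp*1000).round(2),"across",(D@xp*1000).round(2),"z",(p[2]*1000).round(1),"Falong",(F[:2]@yp).round(2),"Fz",F[2].round(2))
E
python3 al.py
```

```text
t 15.0 p [0.4937 0.1052 0.0478] zang -6.59 F [-0.18  0.15  0.33] op 0.0004909542158827398 j [ 22.3  31.2 -46.3 115.2  31.   46.5 -48.6]
[[-0.1147, -0.0016, 0.9934], [-0.9934, 0.0002, -0.1147], [-0.0, -1.0, -0.0016]]
t 15.0 along mm -65.24 across -0.42 z 47.8 Falong 0.13 Fz 0.33
```

Emit:
arm_command(
  commands=[
    [0,-0.3,0,0,0],
    [0,-0.6,0,0,0],
    [0,-0.9,0,0,0],
    [0,-1.2,0,0,0],
    [0,-1.6,0,0,0],
    [0,-2,0,0,0],
    [0,-2.4,0,0,0],
    [0,-2.8,0,0,0],
    [0,-3.2,0,0,0],
    [0,-3.6,0,0,0],
  ],
)

```text
time_s: 15.83
tool_pos: [0.4987, 0.1412, 0.0484]
orientation: [[-0.116, 0.0, 0.993], [-0.993, 0.0, -0.116], [-0.0, -1.0, 0.0]]
force: [0.6, -2.5, 0.3]
opening: -0.0
```

```bash
python3 al.py
```

```text
t 15.8333 along mm -28.99 across 0.37 z 48.4 Falong -2.38 Fz 0.33
```

Emit:
arm_command(
  commands=[
    [0,-0.4,0,0,0],
    [0,-0.8,0,0,0],
    [0,-1.2,0,0,0],
    [0,-1.6,0,0,0],
    [0,-2,0,0,0],
    [0,-2.4,0,0,0],
    [0,-2.7,0,0,0],
    [0,-2.9,0,0,0],
    [0,-3.1,0,0,0],
    [0,-3.2,0,0,0],
  ],
)

```text
time_s: 16.67
tool_pos: [0.5022, 0.1727, 0.0484]
orientation: [[-0.115, -0.0, 0.993], [-0.993, 0.0, -0.115], [-0.0, -1.0, -0.0]]
force: [0.5, -1.7, 0.9]
opening: 0.0005
```

```bash
python3 al.py
python3 - <<'E'
from h import *
a,W=grab("wrist"); d=np.load("wrist.npz"); save("wr5",a)
yp=np.array([.1142,.9935]); xp=np.array([.9935,-.1142]); D=W[...,:2]-[.5016,.17]; al=D@yp; c=D@xp; z=W[...,2]
m=(z>.130)&(z<.140)&(al>.06)&(c>-.08)&(c<.08); print("hood face along",np.nanpercentile(al[m]*1000,[0.5,1,2,5]),m.sum())
E
python3 al.py
```

```text
t 16.6667 along mm 2.78 across 0.31 z 48.4 Falong -1.64 Fz 0.94
hood face along [103.94529976 104.01968955 104.09441061 104.2426345 ] 9878
t 16.7167 along mm 2.87 across 0.3 z 48.4 Falong -0.35 Fz 0.03
```

View pics/wr5.png

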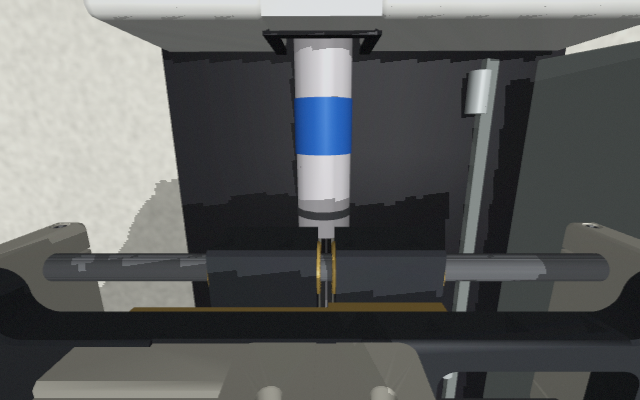

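The standard is in line under the hood and its front is about 20 mm inside, so the stop could be met from here on. I'll feel forward in 1 mm steps.

Emit:
arm_command(
  commands=[
    [0,-0.04,0,0,0],
    [0,-0.08,0,0,0],
    [0,-0.08,0,0,0],
    [0,-0.08,0,0,0],
  ],
)

```text
time_s: 17.05
tool_pos: [0.5023, 0.1729, 0.0484]
orientation: [[-0.116, -0.0, 0.993], [-0.993, -0.0, -0.116], [0.0, -1.0, -0.0]]
force: [-1.5, -2.4, 0.9]
opening: 0.0006
```

Emit:
arm_command(
  commands=[
    [0,-0.04,0,0,0],
    [0,-0.08,0,0,0],
    [0,-0.08,0,0,0],
    [0,-0.08,0,0,0],
  ],
)

```text
time_s: 17.38
tool_pos: [0.5024, 0.1742, 0.0484]
orientation: [[-0.116, -0.0, 0.993], [-0.993, 0.0, -0.116], [-0.0, -1.0, -0.0]]
force: [-1.0, -1.7, 0.2]
opening: 0.0002
```

Emit:
arm_command(
  commands=[
    [0,-0.06,0,0,0],
    [0,-0.12,0,0,0],
    [0,-0.12,0,0,0],
    [0,-0.12,0,0,0],
  ],
)

```text
time_s: 17.72
tool_pos: [0.5026, 0.1755, 0.0484]
orientation: [[-0.115, 0.0, 0.993], [-0.993, 0.0, -0.115], [-0.0, -1.0, 0.0]]
force: [-1.0, -0.6, 0.4]
opening: 0.0006
```

```bash
python3 al.py
```

```text
t 17.7167 along mm 5.6 across 0.37 z 48.4 Falong -0.75 Fz 0.41
```

Emit:
arm_command(
  commands=[
    [0,-0.02,0,0,0],
    [0,-0.02,0,0,0],
    [0,-0.02,0,0,0],
  ],
)

```text
time_s: 17.97
tool_pos: [0.5026, 0.1755, 0.0484]
orientation: [[-0.116, -0.0, 0.993], [-0.993, 0.0, -0.116], [-0.0, -1.0, -0.0]]
force: [-1.5, -1.2, 0.9]
opening: 0.0003
```

```bash
python3 al.py
```

```text
t 17.9667 along mm 5.6 across 0.35 z 48.4 Falong -1.41 Fz 0.94
```

Emit:
arm_command(
  commands=[
    [0,-0.02,0,0,0],
    [0,-0.02,0,0,0],
    [0,-0.02,0,0,0],
  ],
)

```text
time_s: 18.22
tool_pos: [0.5026, 0.1756, 0.0484]
orientation: [[-0.116, -0.0, 0.993], [-0.993, -0.0, -0.116], [0.0, -1.0, -0.0]]
force: [-1.2, -1.8, 0.2]
opening: 0.0004
```

```bash
python3 al.py
```

```text
t 18.2167 along mm 5.66 across 0.35 z 48.4 Falong -1.89 Fz 0.21
```

Emit:
arm_command(
  commands=[
    [0,-0.02,0,0,0],
    [0,-0.02,0,0,0],
    [0,-0.02,0,0,0],
  ],
)

```text
time_s: 18.47
tool_pos: [0.5027, 0.1757, 0.0484]
orientation: [[-0.116, -0.0, 0.993], [-0.993, -0.0, -0.116], [0.0, -1.0, -0.0]]
force: [-1.5, -2.7, 1.8]
opening: 0.0001
```

```bash
python3 al.py
```

```text
t 18.4667 along mm 5.83 across 0.41 z 48.4 Falong -2.89 Fz 1.77
```

Emit:
arm_command(
  commands=[
    [0,-0.02,0,0,0],
    [0,-0.02,0,0,0],
    [0,-0.02,0,0,0],
  ],
)

```text
time_s: 18.72
tool_pos: [0.5028, 0.1762, 0.0485]
orientation: [[-0.116, 0.0, 0.993], [-0.993, 0.0, -0.116], [-0.0, -1.0, 0.0]]
force: [-0.7, -1.5, 0.2]
opening: 0.0006
```

```bash
python3 al.py
```

```text
t 18.7167 along mm 6.26 across 0.5 z 48.5 Falong -1.58 Fz 0.16
```

Along the groove the arm gives about 3.5 N/mm and friction is about 2.9 N. That makes slow 2.5 mm steps safe.

Emit:
arm_command(
  commands=[
    [0,-0.05,0,0,0],
    [0,-0.1,0,0,0],
    [0,-0.15,0,0,0],
    [0,-0.2,0,0,0],
    [0,-0.25,0,0,0],
    [0,-0.25,0,0,0],
  ],
)

```text
time_s: 19.22
tool_pos: [0.5032, 0.1788, 0.0485]
orientation: [[-0.116, 0.0, 0.993], [-0.993, 0.0, -0.116], [-0.0, -1.0, 0.0]]
force: [-1.0, -0.5, -0.3]
opening: 0.0006
```

Emit:
arm_command(
  commands=[
    [0,-0.05,0,0,0],
    [0,-0.1,0,0,0],
    [0,-0.15,0,0,0],
    [0,-0.2,0,0,0],
    [0,-0.25,0,0,0],
    [0,-0.25,0,0,0],
  ],
)

```text
time_s: 19.72
tool_pos: [0.5034, 0.1812, 0.0485]
orientation: [[-0.116, 0.0, 0.993], [-0.993, 0.0, -0.116], [-0.0, -1.0, 0.0]]
force: [-1.0, -1.2, -0.1]
opening: 0.0003
```

Emit:
arm_command(
  commands=[
    [0,-0.05,0,0,0],
    [0,-0.1,0,0,0],
    [0,-0.15,0,0,0],
    [0,-0.2,0,0,0],
    [0,-0.25,0,0,0],
    [0,-0.25,0,0,0],
  ],
)

```text
time_s: 20.22
tool_pos: [0.5037, 0.1837, 0.0485]
orientation: [[-0.116, 0.0, 0.993], [-0.993, 0.0, -0.116], [-0.0, -1.0, 0.0]]
force: [0.1, -1.4, -1.1]
opening: 0.0005
```

Emit:
arm_command(
  commands=[
    [0,-0.05,0,0,0],
    [0,-0.1,0,0,0],
    [0,-0.15,0,0,0],
    [0,-0.2,0,0,0],
    [0,-0.25,0,0,0],
    [0,-0.25,0,0,0],
  ],
)

```text
time_s: 20.72
tool_pos: [0.5039, 0.1862, 0.0485]
orientation: [[-0.116, 0.0, 0.993], [-0.993, 0.0, -0.116], [-0.0, -1.0, 0.0]]
force: [-0.5, -1.1, 0.2]
opening: 0.0004
```

Emit:
arm_command(
  commands=[
    [0,-0.05,0,0,0],
    [0,-0.1,0,0,0],
    [0,-0.15,0,0,0],
    [0,-0.2,0,0,0],
    [0,-0.25,0,0,0],
    [0,-0.25,0,0,0],
  ],
)

```text
time_s: 21.22
tool_pos: [0.5042, 0.1887, 0.0485]
orientation: [[-0.116, 0.0, 0.993], [-0.993, 0.0, -0.116], [-0.0, -1.0, 0.0]]
force: [1.4, -0.9, 0.7]
opening: 0.0004
```

Emit:
arm_command(
  commands=[
    [0,-0.05,0,0,0],
    [0,-0.1,0,0,0],
    [0,-0.15,0,0,0],
    [0,-0.2,0,0,0],
    [0,-0.25,0,0,0],
    [0,-0.25,0,0,0],
  ],
)

```text
time_s: 21.72
tool_pos: [0.5045, 0.1912, 0.0485]
orientation: [[-0.116, 0.0, 0.993], [-0.993, 0.0, -0.116], [-0.0, -1.0, 0.0]]
force: [0.3, -2.1, -1.0]
opening: 0.0006
```

Emit:
arm_command(
  commands=[
    [0,-0.05,0,0,0],
    [0,-0.1,0,0,0],
    [0,-0.15,0,0,0],
    [0,-0.2,0,0,0],
    [0,-0.25,0,0,0],
    [0,-0.25,0,0,0],
  ],
)

```text
time_s: 22.22
tool_pos: [0.5048, 0.1937, 0.0485]
orientation: [[-0.116, 0.0, 0.993], [-0.993, 0.0, -0.116], [-0.0, -1.0, 0.0]]
force: [-0.0, -2.9, 0.2]
opening: 0.0004
```

Emit:
arm_command(
  commands=[
    [0,-0.05,0,0,0],
    [0,-0.1,0,0,0],
    [0,-0.15,0,0,0],
    [0,-0.2,0,0,0],
    [0,-0.25,0,0,0],
    [0,-0.25,0,0,0],
  ],
)

```text
time_s: 22.72
tool_pos: [0.505, 0.1962, 0.0484]
orientation: [[-0.116, 0.0, 0.993], [-0.993, 0.0, -0.116], [-0.0, -1.0, 0.0]]
force: [-0.0, -2.1, 0.1]
opening: 0.0007
```

Emit:
arm_command(
  commands=[
    [0,-0.05,0,0,0],
    [0,-0.1,0,0,0],
    [0,-0.15,0,0,0],
    [0,-0.2,0,0,0],
    [0,-0.25,0,0,0],
    [0,-0.25,0,0,0],
  ],
)

```text
time_s: 23.22
tool_pos: [0.5054, 0.1986, 0.0484]
orientation: [[-0.116, 0.0, 0.993], [-0.993, 0.0, -0.116], [-0.0, -1.0, 0.0]]
force: [1.1, -1.5, 1.1]
opening: 0.0006
```

Emit:
arm_command(
  commands=[
    [0,-0.05,0,0,0],
    [0,-0.1,0,0,0],
    [0,-0.15,0,0,0],
    [0,-0.2,0,0,0],
    [0,-0.25,0,0,0],
    [0,-0.25,0,0,0],
  ],
)

```text
time_s: 23.72
tool_pos: [0.5056, 0.2011, 0.0484]
orientation: [[-0.116, 0.0, 0.993], [-0.993, 0.0, -0.116], [-0.0, -1.0, 0.0]]
force: [0.8, -2.6, -0.0]
opening: 0.0004
```

Emit:
arm_command(
  commands=[
    [0,-0.05,0,0,0],
    [0,-0.1,0,0,0],
    [0,-0.15,0,0,0],
    [0,-0.2,0,0,0],
    [0,-0.25,0,0,0],
    [0,-0.25,0,0,0],
  ],
)

```text
time_s: 24.22
tool_pos: [0.5059, 0.2036, 0.0484]
orientation: [[-0.116, 0.0, 0.993], [-0.993, 0.0, -0.116], [-0.0, -1.0, 0.0]]
force: [0.4, -1.5, -0.7]
opening: 0.0004
```

Emit:
arm_command(
  commands=[
    [0,-0.05,0,0,0],
    [0,-0.1,0,0,0],
    [0,-0.15,0,0,0],
    [0,-0.2,0,0,0],
    [0,-0.25,0,0,0],
    [0,-0.25,0,0,0],
  ],
)

```text
time_s: 24.72
tool_pos: [0.5062, 0.2061, 0.0484]
orientation: [[-0.116, 0.0, 0.993], [-0.993, 0.0, -0.116], [-0.0, -1.0, 0.0]]
force: [-0.0, -2.7, 0.8]
opening: 0.0004
```

Emit:
arm_command(
  commands=[
    [0,-0.05,0,0,0],
    [0,-0.1,0,0,0],
    [0,-0.15,0,0,0],
    [0,-0.2,0,0,0],
    [0,-0.25,0,0,0],
    [0,-0.25,0,0,0],
  ],
)

```text
time_s: 25.22
tool_pos: [0.5065, 0.2086, 0.0484]
orientation: [[-0.116, 0.0, 0.993], [-0.993, 0.0, -0.116], [-0.0, -1.0, 0.0]]
force: [-1.1, -1.6, 0.5]
opening: 0.0004
```

Emit:
arm_command(
  commands=[
    [0,-0.05,0,0,0],
    [0,-0.1,0,0,0],
    [0,-0.15,0,0,0],
    [0,-0.2,0,0,0],
    [0,-0.25,0,0,0],
    [0,-0.25,0,0,0],
  ],
)

```text
time_s: 25.72
tool_pos: [0.5067, 0.2106, 0.0484]
orientation: [[-0.116, -0.0, 0.993], [-0.993, -0.0, -0.116], [0.0, -1.0, -0.0]]
force: [-0.4, -2.0, 1.9]
opening: 0.0005
```

Emit:
arm_command(
  commands=[
    [0,-0.05,0,0,0],
    [0,-0.1,0,0,0],
    [0,-0.1,0,0,0],
    [0,-0.1,0,0,0],
  ],
)

```text
time_s: 26.05
tool_pos: [0.5067, 0.2106, 0.0484]
orientation: [[-0.116, -0.001, 0.993], [-0.993, -0.002, -0.116], [0.002, -1.0, -0.0]]
force: [-1.2, -4.3, 2.9]
opening: 0.0004
```

Contact: there was no advance and the force went up. One more millimetre, then hold.

Emit:
arm_command(
  commands=[
    [0,-0.05,0,0,0],
    [0,-0.1,0,0,0],
    [0,-0.1,0,0,0],
    [0,-0.1,0,0,0],
  ],
)

```text
time_s: 26.38
tool_pos: [0.5067, 0.2106, 0.0483]
orientation: [[-0.117, -0.001, 0.993], [-0.993, -0.003, -0.117], [0.004, -1.0, -0.001]]
force: [-2.1, -7.4, 6.2]
opening: 0.0003
```

Emit:
arm_command(
  commands=[
    [0,0,0,0,0],
    [0,0,0,0,0],
    [0,0,0,0,0],
    [0,0,0,0,0],
    [0,0,0,0,0],
    [0,0,0,0,0],
    [0,0,0,0,0],
    [0,0,0,0,0],
    [0,0,0,0,0],
    [0,0,0,0,0],
  ],
)

```text
time_s: 27.22
tool_pos: [0.5067, 0.2105, 0.0483]
orientation: [[-0.117, -0.001, 0.993], [-0.993, -0.003, -0.117], [0.003, -1.0, -0.001]]
force: [-2.7, -7.8, 5.3]
opening: 0.0004
```

Emit:
arm_command(
  commands=[
    [0,0,0,0,0],
    [0,0,0,0,0],
    [0,0,0,0,0],
    [0,0.05,0,0,0],
    [0,0.1,0,0,0],
    [0,0.2,0,0,0],
    [0,0.5,0,0,0],
    [0,1,0,0,0],
    [0,1.8,0,0,0],
    [0,2.5,0,0,0],
  ],
)

```text
time_s: 28.05
tool_pos: [0.5041, 0.1877, 0.0485]
orientation: [[-0.115, 0.0, 0.993], [-0.993, 0.001, -0.115], [-0.001, -1.0, 0.0]]
force: [0.0, -0.5, -0.4]
opening: 0.0005
```

```bash
python3 al.py
python3 - <<'E'
from h import *
a,W=grab("wrist"); save("wr6",a)
d=np.load("wrist.npz"); D=W[...,:2]-[.5016,.17]; a=D@[.1142,.9935]; c=D@[.9935,-.1142]; z=W[...,2]
m=(abs(c)<.012)&(z>.098)&(z<.110)&(a>.0)&(a<.1); print("rear end",np.percentile(a[m]*1000,[.5,1,3])); 
for t in (.055,.07,.085,.095):
    k=m&(abs(a-t)<.003); q=np.polyfit(c[k],z[k],2); x=-q[1]/2/q[0]; print(t,"apex off",x*1000,"z",np.polyval(q,x)*1000)
# lid from top cam
b,V=grab("top"); D=V[...,:2]-[.5016,.17]; a=D@[.1142,.9935]; c=D@[.9935,-.1142]; z=V[...,2]
m=(a>-.1)&(a<.1)&(c>.085)&(c<.2)&(z>.1)&(z<.23); print("lid pts",m.sum()); 
for a0 in (-.06,0,.06):
    k=m&(abs(a-a0)<.02); 
    print(a0,[(round(cc*1000),round(np.median(z[k&(abs(c-cc)<.004)])*1000)) for cc in np.arange(.09,.18,.008) if (k&(abs(c-cc)<.004)).sum()>2])
E
```

```text
t 28.05 along mm 17.91 across 0.49 z 48.5 Falong -0.46 Fz -0.36
rear end [26.85895975 27.05595029 51.97954483]
0.055 apex off -0.025983487604118928 z 106.08775307205873
0.07 apex off -0.0885932443095226 z 106.10869820511158
0.085 apex off -0.042660436662011234 z 106.1097511292406
0.095 apex off -0.05630739682578677 z 106.40313193907086
lid pts 1503
-0.06 [(114, 104), (122, 125), (130, 193), (138, 190), (146, 187), (154, 186)]
0 [(90, 194), (98, 194), (114, 104), (122, 125), (130, 192), (138, 190), (146, 189), (154, 198)]
0.06 [(90, 195), (98, 196), (114, 106), (122, 126), (130, 192), (138, 190), (146, 186), (154, 184)]
```

The press is done: 7.8 N held for over a second. The rear end is at 52 mm (about 58 mm inside the hood) and it still lies true in the groove. Next I go over and behind the lid.

Emit:
arm_command(
  commands=[
    [0,0,-2,-0.5,0],
    [0,0,-5,-1,0],
    [0,1,-8,-1,0],
    [0,2,-11,-1,0],
    [0,3,-14,-1,0],
    [0,3.8,-14.7,0,0],
    [0,3.8,-14.7,2,0],
    [0,3.8,-14.7,4,0],
    [0,3.8,-14.7,6,0],
    [0,3.8,-14.7,6,0],
  ],
)

```text
time_s: 28.98
tool_pos: [0.5631, 0.1416, 0.1955]
orientation: [[-0.12, 0.003, 0.993], [-0.993, 0.001, -0.12], [-0.001, -1.0, 0.002]]
force: [0.8, 0.3, 0.0]
opening: 0.0004
```

Emit:
arm_command(
  commands=[
    [0,0,0,2,0],
    [0,0,0,4.5,0],
    [0,0,0,7,0],
    [0,0,0,9.5,0],
    [0,0,0,11.5,0],
    [0,0,0,12.5,0],
    [0,0,0,12.5,0],
    [0,0,0,12.5,0],
  ],
)

```text
time_s: 29.65
tool_pos: [0.6828, 0.1293, 0.1949]
orientation: [[-0.116, -0.001, 0.993], [-0.993, 0.001, -0.116], [-0.001, -1.0, -0.001]]
force: [-0.6, 0.2, -0.8]
opening: 0.0005
```

```bash
python3 al.py
python3 - <<'E'
from h import *
b,V=grab("scene"); save("sc2",b[130:290,280:540].repeat(3,0).repeat(3,1)[:480])
E
```

```text
t 29.65 along mm -19.74 across 184.64 z 194.9 Falong 0.17 Fz -0.83
```

View pics/sc2.png

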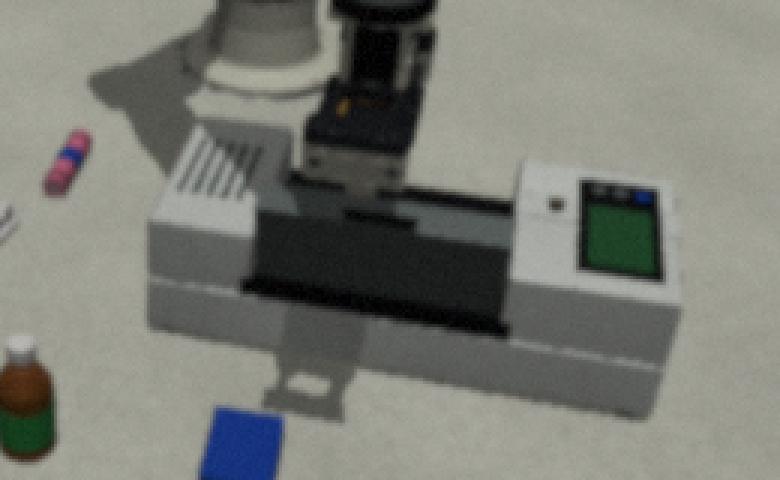

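The gripper looks as if it might still be on the bay side, so I'll check by projecting it.

Run:
```python
from h import *
d=np.load("scene.npz"); W=d["W"]; T=d["T"]; s=read_state(); R=np.array(s["orientation"]); p=np.array(s["tool_pos"])
for off in (0,-.041,-.06,-.107):
    w=p+R@np.array([0,off,0]); q=T[:3,:3].T@(w-T[:3,3]); u,v=d["f"]*q[0]/q[2]+d["cx"],d["f"]*q[1]/q[2]+d["cy"]; print(off,w.round(3),"px",round(u),round(v),"crop",round((u-280)*3),round((v-130)*3))
print("cam",T[:3,3])
for (cu,cv) in [(355,120),(355,150),(355,165),(355,180),(355,190),(375,218),(300,260)]:
    u,v=280+cu//3,130+cv//3; x=W[v,u]; D=x[:2]-[.5016,.17]; print((cu,cv),x.round(3),"al,c",(D@[.1142,.9935]).round(3),(D@[.9935,-.1142]).round(3))
L=(W-p)@R; m=(abs(L[...,0])<.05)&(abs(L[...,2])<.04)&(L[...,1]>-.2); print(m.sum(), np.percentile(L[m][:,1],[50,90,99]) if m.sum() else "")
```

```text
0 [0.682 0.13  0.195] px 398 208 crop 354 235
-0.041 [0.682 0.13  0.236] px 400 194 crop 359 192
-0.06 [0.682 0.13  0.255] px 400 187 crop 361 172
-0.107 [0.682 0.13  0.302] px 402 170 crop 367 120
cam [1.5547655  0.1066388  0.79471967]
(355, 120) [0.753 0.119 0.341] al,c -0.022 0.256
(355, 150) [0.778 0.121 0.331] al,c -0.018 0.28
(355, 165) [0.771 0.122 0.315] al,c -0.017 0.273
(355, 180) [0.772 0.123 0.303] al,c -0.016 0.274
(355, 190) [0.702 0.125 0.251] al,c -0.022 0.204
(375, 218) [0.652 0.146 0.195] al,c -0.007 0.152
(300, 260) [0.619 0.087 0.121] al,c -0.069 0.126
1964 [0.00378694 0.19748856 0.19935437]
```

The projection agrees: the fingers are beyond the lid with their tips at about z 0.236. I'll go down behind it and push.

Emit:
arm_command(
  commands=[
    [0,0,1.5,0,0],
    [0,0,3.5,0,0],
    [0,0,5.5,0,0],
    [0,0,6.6,0,0],
    [0,0,6.6,0,0],
    [0,0,6.6,-0.7,0],
    [0,0,6.6,-1.5,0],
    [0,0,6.6,-2.3,0],
    [0,0,6.6,-3.1,0],
    [0,0,6.6,-4,0],
  ],
)

```text
time_s: 30.53
tool_pos: [0.6443, 0.1338, 0.1312]
orientation: [[-0.116, 0.004, 0.993], [-0.993, 0.0, -0.116], [-0.001, -1.0, 0.004]]
force: [2.7, -0.5, 1.9]
opening: 0.0
```

```bash
python3 al.py
```

```text
t 30.5333 along mm -19.67 across 145.94 z 131.2 Falong -0.23 Fz 1.93
```

Emit:
arm_command(
  commands=[
    [0,0,0,-0.8,0],
    [0,0,0,-1.6,0],
    [0,0,0,-2.4,0],
    [0,0,0,-3.2,0],
    [0,0,0,-4,0],
    [0,0,0,-4.8,0],
    [0,0,0,-5.6,0],
    [0,0,0,-6.4,0],
    [0,0,0,-7.2,0],
    [0,0,0,-8,0],
  ],
)

```text
time_s: 31.37
tool_pos: [0.5629, 0.1427, 0.129]
orientation: [[-0.116, -0.001, 0.993], [-0.993, -0.0, -0.116], [0.0, -1.0, -0.001]]
force: [1.1, 0.5, 1.2]
opening: 0.0007
```

```bash
python3 al.py
cat > lid.py <<'E'
from h import *
b,V=grab("scene"); D=V[...,:2]-[.5016,.17]; a=D@[.1142,.9935]; c=D@[.9935,-.1142]; z=V[...,2]
for a0 in (-.09,.07):
    k=(abs(a-a0)<.012)&(c>-.1)&(c<.17)&(z>.08)&(z<.23)
    print(a0,[(round(cc*1000),round(np.median(z[k&(abs(c-cc)<.006)])*1000)) for cc in np.arange(-.08,.17,.012) if (k&(abs(c-cc)<.006)).sum()>2])
E
python3 lid.py
```

```text
t 31.3667 along mm -20.14 across 64.02 z 129.0 Falong 0.59 Fz 1.18
-0.09 [(28, 197), (40, 189), (52, 173), (64, 156), (76, 138), (88, 118), (100, 105), (112, 83), (124, 83)]
0.07 [(28, 197), (40, 190), (52, 173), (64, 155), (76, 139), (88, 120), (100, 105), (112, 84), (124, 83)]
```

Emit:
arm_command(
  commands=[
    [0,0,0,-0.8,0],
    [0,0,0,-1.6,0],
    [0,0,0,-2.4,0],
    [0,0,0,-3,0],
    [0,0,-1,-3,0],
    [0,0,-3,-3,0],
    [0,0,-5,-3,0],
    [0,0,-7,-3,0],
    [0,0,-8,-3,0],
    [0,0,-8,-3,0],
  ],
)

```text
time_s: 32.25
tool_pos: [0.5363, 0.1469, 0.2123]
orientation: [[-0.116, 0.005, 0.993], [-0.993, 0.001, -0.116], [-0.001, -1.0, 0.005]]
force: [0.1, 0.4, 0.0]
opening: 0.0003
```

Emit:
arm_command(
  commands=[
    [0,1,0,-2,0],
    [0,2,0,-4,0],
    [0,3,0,-6,0],
    [0,4,0,-9,0],
    [0,5,0,-12,0],
    [0,5,0,-15,0],
    [0,5,0,-17,0],
    [0,5,0,-18,0],
    [0,5,0,-18,0],
    [0,5,0,-18,0],
  ],
)

```text
time_s: 33.08
tool_pos: [0.35, 0.1165, 0.2093]
orientation: [[-0.116, 0.001, 0.993], [-0.993, -0.002, -0.116], [0.002, -1.0, 0.001]]
force: [-0.5, 0.8, 0.2]
opening: 0.0004
```

Emit:
arm_command(
  commands=[
    [0,0,0,0,0],
    [0,0,0,0,0],
    [0,0,0,0,0],
    [0,0,0,0,0],
    [0,0,0,0,0],
    [0,0,0,0,0],
    [0,0,0,0,0],
    [0,0,0,0,0],
    [0,0,0,0,0],
    [0,0,0,0,0],
  ],
)

```text
time_s: 33.92
tool_pos: [0.3499, 0.1173, 0.2094]
orientation: [[-0.116, 0.0, 0.993], [-0.993, -0.0, -0.116], [0.0, -1.0, 0.0]]
force: [0.1, -0.0, -0.3]
opening: 0.0005
```

```bash
python3 al.py; python3 lid.py
python3 - <<'E'
from h import *
b,V=grab("top"); save("top9",b[130:310,100:500].repeat(2,0).repeat(2,1)[:,:800])
for n,w in dict(orange=(355,408,172,200)).items():
    p=V[w[2]:w[3],w[0]:w[1]].reshape(-1,3); p=p[(p[:,2]>.04)&(p[:,2]<.065)]; print(n,p.mean(0))
E
```

```text
t 33.9167 along mm -69.7 across -144.68 z 209.4 Falong -0.03 Fz -0.34
-0.09 [(-44, 115), (-32, 115), (-20, 116), (-8, 116), (4, 114), (16, 115), (28, 115), (40, 115), (52, 115), (64, 116), (76, 101), (88, 84), (100, 84), (112, 83), (124, 83)]
0.07 [(-44, 115), (-32, 116), (-20, 116), (-8, 116), (4, 116), (16, 115), (28, 115), (40, 116), (52, 115), (64, 116), (76, 101), (88, 84), (100, 84), (112, 84), (124, 83)]
orange [ 0.60599151 -0.29111962  0.0484851 ]
```

View pics/top9.png

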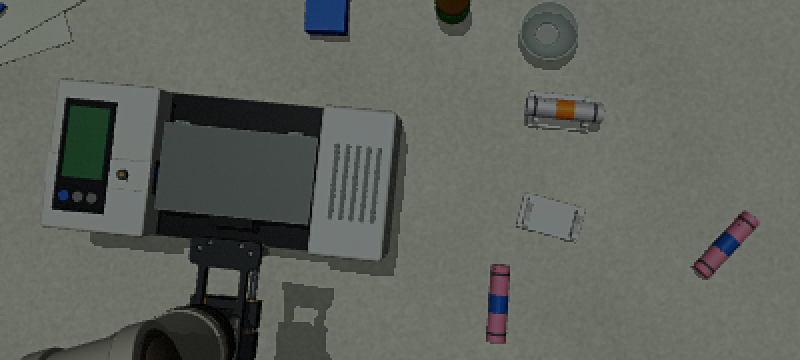

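The top view shows the lid flat across the bay (235,175), the blue stand empty, the orange standard unmoved and the gripper clear of everything. I'm handing in.

```bash
python3 -c "
from cell import *
print(finish_job())"
```

```text
the job is handed in; nothing more can be done
None
```

The blue-banded standard is in the polarimeter, seated on the end stop, with the lid shut. I handed the job in at about 34 s of the 72 s allowed; `finish_job` gives no verdict.

- **Grasp:** The first two grasps closed on air. The wrist camera's depth readings showed the real fingertips about 41 mm behind the reported TCP. I corrected for that, and the third grasp held.
- **Placing:** After I set it in the V-groove, it measured within 0.2 mm of the groove axis.
- **Seating:** I pushed it along with closed fingers in small steps. It stopped with its front about 58 mm inside the hood. I pressed with about 8 N at the wrist for just over 1 s. Groove friction takes up to about 3 N of that, so the stop itself should have felt roughly 5 to 8 N.
- **Lid:** I pushed it past its balance point from behind and it sank shut by itself. It then measured flat at 115–116 mm along its width.

**Last checks:**
- After I backed off, the standard was still on the groove axis, and its rear end agreed with where the finger had stopped.
- The orange standard had moved by less than 0.5 mm.
- The bottle, dish and slide box look unmoved, but I did not measure them.
- The arm is clear of everything.
- I did not measure the standard again after the lid closed over it.

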